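# Snap the keeper cap onto the sizing-ring stand and keep it pressed

### The job

Pull the bone-coloured snap cap straight up off the stub of its small parking block, carry it to the silver ring stand and press it down over the stand's steel stud until it clicks; do not stop at the click, press on until the cap sits fully home on the top sizing ring. Finish while still holding and pressing: keep the gripper on the cap, pushing it down firmly onto the stand, and do not let go. Leave everything else on the bench where it is.

Things in the scene. Friction and masses are not known exactly. Their poses are not given: they have to be found in the camera images.
- cap: Bone-coloured round snap cap with a thin brass band low on its body, 45 g, loose, yaw does not matter. Body 31 mm diameter, 28 mm high, open below; on top a round grip knob. Origin: centre of the lower rim, z up. Bore: 17 mm wide at a rounded lip (lowest 4 mm), 25 mm wide above, closed 25 mm above the rim. Starts snapped fully home on the dock; pulling it straight up off takes about 5 to 8 N.
- cap_knob (a point): Centre of the flat top of the cap's grip knob, 46 mm above the cap's rim. The knob is a plain upright cylinder 20 mm diameter, 18 mm high; a flat shoulder 5 mm wide surrounds its foot, 28 mm above the rim, on which fingertips can push.
- stand: Silver ring stand, fixed to the bench, vertical. Round base 84 mm diameter, 10 mm high, then six stacked steel sizing rings, 40 mm diameter at the bottom to 30 mm at the top, then the stud. Origin: centre of the underside of the base, on the stud's axis, z up. When home, the cap's origin is 58 mm above this origin.
- top_ring: Top sizing ring of the stand, steel, 30 mm diameter, fixed on the stand; its flat upper face, 58 mm above the bench, is the seat for the cap. Origin: centre of that upper face, on the stud's axis, z up. Above it rises the steel stud, 15 mm diameter, 23.5 mm high, with a hemispherical nose. Four sprung brass balls stand out 3.5 mm from the stud's side, 8 mm above the seat.
- stand_click (a point): Point on the stud's axis 8 mm above the seat, level with the sprung balls. A cap's rim lip meets the balls with the rim about 10 mm above the seat; about 8 to 13 N pushes it past them; with the rim about 6 mm above the seat the force drops suddenly (the click) and the balls draw the cap down; press on and the rim stops hard on the seat.
- dock: Parking block, fixed to the bench: dark cherry plate 80 x 80 x 13 mm, a flat brass washer 34 mm diameter on it with its top at 16 mm, and a stub like the stand's stud, 23.5 mm high above the washer, with weaker sprung balls. Origin: centre of the underside, on the stub's axis, z up. The parked cap's rim rests on the washer, 16 mm above this origin.
- cone: Rose-pink glass ring cone, upright, 90 mm high, foot 52 mm diameter, loose bystander. Origin: centre of the foot.
- gauges: Steel finger gauge set, three flat sizing rings on fanned stems, about 105 x 80 mm, 6 mm high, loose bystander. Origin: underside; the pivot where the stems meet is 62 mm from it towards -x, the rings on the other side.
- clamp: Ring clamp with a bone handle and steel jaws, lying down, 124 mm long, 22 mm thick, loose bystander. Origin: underside near the middle; x points to the jaws.
- loupe: Black and steel loupe lying down, about 69 x 30 x 22 mm, loose bystander. Origin: underside of the round lens housing.
- ringbox: Open dark blue ring box with a gold ring in it, 52 x 52 mm, 50 mm high with the ring, loose bystander. Origin: centre of the underside.
Mind the look-alikes: they are no part of the job. There is more than one size of the cap; the job needs the smallest.

How it is judged (in metres and radians):
On the way, in this order (a step that is already met when the one before it is completed fails the run):
1. the cap has been pulled up off the dock's stub (z of cap in the frame of dock above 0.045 m and contact force between cap and dock below 0.2 N and contact force between the fingers and cap above 1 N), for 0.1 s.
2. the cap has clicked over the stud's balls and sits home on the top ring (z of cap in the frame of stand between 0.055 and 0.06 m and horizontal distance between cap and stand below 0.003 m and angle between cap's own z axis and vertical below 0.1 rad), for 0.1 s.
At the end, for the whole second after the job is handed in: The cap is snapped fully home on the stand's stud (rim within 2 mm of the seat, centred within 3 mm, upright within 0.1 rad) and at rest, and the fingers are still on it, pressing its rim onto the stand's top ring with more than 4 N through the last second (all of step 2 and contact force between cap and top_ring above 4 N and contact force between the fingers and cap above 3 N and linear speed of cap below 0.02 m/s); the arm keeps its last pose, push and grip.
It fails at once if a bystander was pushed more than 30 mm from its place (distance of any of cone, gauges, clamp, loupe, ringbox from where it was at the start of the episode above 0.03 m).
It fails at once if the glass cone was tipped over (angle between cone's own z axis and vertical above 0.5 rad).
It also fails if it takes over 45 s, if anything falls off the work surface, if the arm or the gripper's body presses on something with over 40 N, if the wrist force passes 120 N, or if a joint passes its speed limit or range.

### The arm

A 6-joint arm with a two-finger parallel gripper is mounted at the origin on the work surface. World frame = base frame: x ahead of the robot, y to its left, z up, the work surface at z = 0. Lengths are in mm, angles in rad, forces in N, time in s.
With the tool pointing down it reaches from about 350 to 800 mm from the base axis. Payload 7.3 kg.
Tool frame: the origin (TCP) lies at the very end of the fingers, on their centre line; the grasp point (between the pads) lies 19 mm behind it (bot.grip_depth is the distance from the TCP to the grasp point, in mm); z points along the fingers, y is the line along which they close (so a half turn about z gives the same grasp; the last joint's range is limited). The gripper opens to 85 mm and grips with 20 to 120 N. Pads are 22 mm wide; open, the fingers measure 114 mm over their backs; the gripper's body (76 mm by 85 mm) begins 54 mm behind the grasp point. The pads swing forward as they close: fully open they stand 13 mm farther back than shut.
Start: joints at [-1.492, 0.342, 1.524, -0, 1.275, -0.146], TCP at [117.05, -511.804, 231.322] pointing down, gripper open.
Joint ranges: [-2.53, 2.53], [-0.77, 2.02], [0.04, 2.7], [-1, 4.14], [0.28, 2.66], [-3.11, 3.11]. Speed limits (rad/s): [2.57, 2.57, 3.14, 3.14, 3.14, 3.14].

### API

Orientations are given as a unit quaternion [x, y, z, w].
In Python, from rig import monitor, optics, bot gives the robot as it stands. The module is installed in compiled form; this text tells all that it offers.
- The arm moves only by the shell command python3 -m inch 'ROWS' [FORCE]. ROWS is JSON, a list of rows, each an object with "angular": the turn, a rotation vector about the tool's x, y, z in units of 6 degrees (1.0 is 6 degrees), a list of three; "translation": the shift along the tool's x, y, z in units of 30 mm (1.0 is 30 mm), a list of three; "hand": the closure, from -1 (fully open) to 1 (shut). In form: [{"angular": [rx, ry, rz], "translation": [x, y, z], "hand": hand}, ...]. A call has exactly 10 rows; each row shifts and turns the commanded pose from where the row before left it, along the tool's axes as they then stand; what a row does not reach is not made up. A row lasts 1/12 s, in which the tool goes at most 41.7 mm and 7.16 degrees, less where a joint would pass 70% of its speed; a pose out of reach is approached as far as the arm can. A call is refused whole if a number of a shift passes 1 or a number of a turn 1, either way. A call with a gripper value outside its range is refused whole. The fingers move at their own pace and stop on an object; FORCE is the grip in N (left out, the last holds). Time passes only in rows, so rows that do not move let the fingers close, or fill a call up. It gives the time, the measured TCP pose, the force, the opening and the grip force at its end, in the units of the state.
- monitor.get_obs(): the state, without advancing time (a new reading comes with each control period).
- optics.snapshot(name): name is "scene" or "top"; returns the picture (400x640x3 uint8, red, green, blue); there is no depth.
- optics.get_calibration(name): a dict with "fx", "fy", "cx", "cy" (pixels), "k1" (the pictures are not rectified: a ray, as slopes to the right and down, at radius r is drawn at 1 + k1 r^2 times it, then the intrinsics apply), "T" (4x4, takes a point from camera to world coordinates). Camera axes: x right, y down, z forward; pixel columns grow to the right and rows downward; lengths in mm; the calibration is good to about 2 mm. A picture is of the moment at which its call begins. get_calibration takes no time and is no camera call.
- bot.job_done(): hands the job in; it is judged then, once.
The state is a dict: "t": time; "qpos": joint angles; "dq": joint speeds; "joint_torque": joint torques, N m; "tcp_pos": TCP position; "eef_rot": TCP orientation; "wrist_force": force on the tool from outside, world axes, zero at the start; "torque": the same for the moment, N m; "opening": opening from 0.0 (shut) to 1.0 (fully open); "grasp_force": force on a finger pad.
Only numpy, scipy, OpenCV 4.12 (cv2) and the standard library are available. Lean on these libraries where they do the work, as an engineer would, in place of code of your own. Each camera call takes 0.05 s, during which the arm holds its last target. There are 200 camera calls.

## Working session

There is one attempt and no reset: what is moved stays moved. The work goes in short steps, Python scripts to look and compute and a shell command to move; the robot and the scene stay as the last step left them, time stands still between calls to the robot, and variables do not carry over. Pictures are saved under pics/ and viewed, at most 10 in all, crops included, and the job is handed in when it is done.

```bash
mkdir -p pics
cat > h.py <<'E'
import numpy as np, cv2
from rig import monitor, optics, bot
def snap(n,f):
    im=optics.snapshot(n); cv2.imwrite(f,im[:,:,::-1]); return im
def ray(n,u,v):
    c=optics.get_calibration(n)
    K=np.array([[c['fx'],0,c['cx']],[0,c['fy'],c['cy']],[0,0,1]])
    p=cv2.undistortPoints(np.array([[[u,v]]],float),K,np.array([c['k1'],0,0,0,0.]))[0,0]
    T=np.array(c['T']); d=T[:3,:3]@[p[0],p[1],1]; return T[:3,3],d
def at(n,u,v,z):
    o,d=ray(n,u,v); return o+d*(z-o[2])/d[2]
def proj(n,P):
    c=optics.get_calibration(n); T=np.linalg.inv(np.array(c['T']))
    q=T[:3,:3]@np.array(P)+T[:3,3]; x,y=q[:2]/q[2]; s=1+c['k1']*(x*x+y*y)
    return c['fx']*x*s+c['cx'],c['fy']*y*s+c['cy']
E
python3 - <<'E'
from h import *
a=snap('scene','pics/s0.png');b=snap('top','pics/t0.png')
for n in('scene','top'):print(optics.get_calibration(n))
print(monitor.get_obs())
E
```

```text
{'fx': 392.393380114702, 'fy': 392.393380114702, 'cx': 320.11560942814793, 'cy': 200.69648525543846, 'k1': -0.06217769028572245, 'T': array([[ 7.66601593e-01,  3.85087954e-01, -5.13837780e-01,
         9.36854966e+02],
       [ 6.41735816e-01, -4.31675651e-01,  6.33901629e-01,
        -4.16236821e+02],
       [ 2.22966230e-02, -8.15698106e-01, -5.78047974e-01,
         4.65206776e+02],
       [ 0.00000000e+00,  0.00000000e+00,  0.00000000e+00,
         1.00000000e+00]])}
{'fx': 406.2171416466976, 'fy': 406.2171416466976, 'cx': 327.7231730915227, 'cy': 202.62865270655467, 'k1': -0.058629798293533056, 'T': array([[-1.01512825e-02, -9.85455313e-01,  1.69631301e-01,
         4.40402699e+02],
       [-9.99841422e-01,  1.24853018e-02,  1.26983297e-02,
         3.29518084e+01],
       [-1.46315344e-02, -1.69475497e-01, -9.85425783e-01,
         8.83422304e+02],
       [ 0.00000000e+00,  0.00000000e+00,  0.00000000e+00,
         1.00000000e+00]])}
{'t': 0.1, 'qpos': array([-1.49199892e+00,  3.42676233e-01,  1.52492857e+00,  2.29008340e-05,
        1.27542615e+00, -1.46003489e-01]), 'dq': array([ 0.00087712, -0.00246063, -0.00353392,  0.00091842, -0.00104085,
       -0.00090267]), 'joint_torque': array([ 2.38232329e-03, -4.34447086e+01, -2.46489429e+01, -9.92125797e-05,
        4.68464350e-03, -1.07133954e-05]), 'tcp_pos': array([ 117.02639267, -511.41391022,  230.68096425]), 'eef_rot': array([ 9.93689835e-01,  1.12160574e-01,  3.51070781e-05, -7.18377007e-04]), 'wrist_force': array([-0.32573328, -0.1727027 ,  0.44556185]), 'torque': array([-0.03675012,  0.01765576, -0.02208991]), 'grasp_force': 0.0, 'opening': 0.9967275322610579}
```

View pics/s0.png

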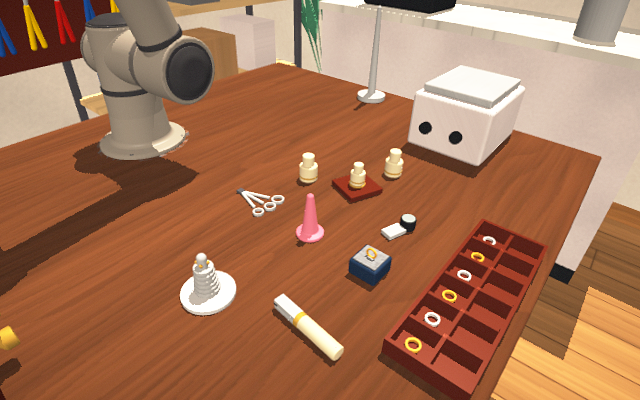

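View pics/t0.png

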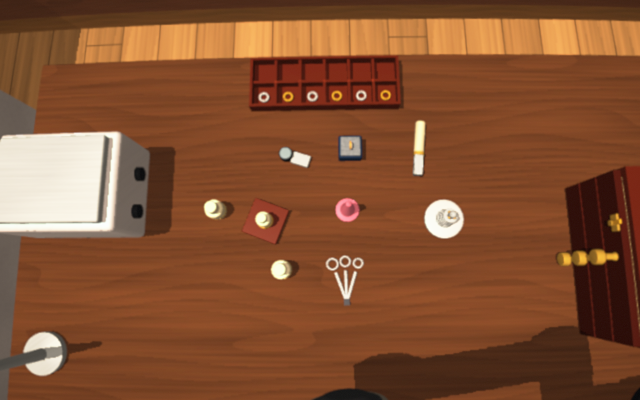

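The cap on the cherry dock is at top (264,219) and scene (358,178). The stand is at top (444,218) and scene (207,285). The two larger look-alikes stand free on the bench. I'll enlarge both areas.

Run:
```python
import cv2,numpy as np
t=cv2.imread('pics/t0.png');s=cv2.imread('pics/s0.png')
def c(i,x,y,w=66,h=50):return cv2.resize(i[y:y+h,x:x+w],(396,300),interpolation=cv2.INTER_CUBIC)
m=np.vstack([np.hstack([c(t,233,195),c(t,411,193)]),np.hstack([c(s,325,155),c(s,174,250,80,61)])])
cv2.imwrite('pics/m0.png',m)
```

```text
(no output)
```

View pics/m0.png

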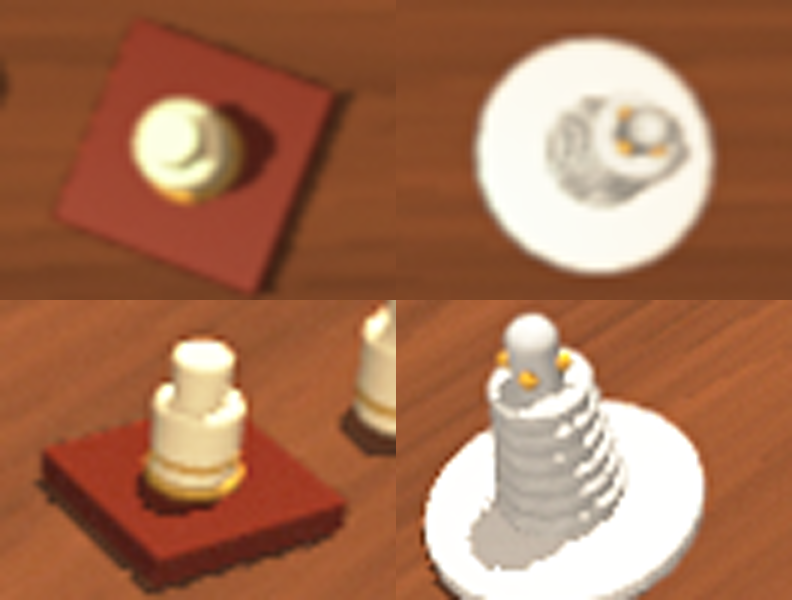

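Run:
```python
from h import *
np.set_printoptions(precision=1,suppress=True)
print('knob',at('top',262.2,217.4,62),at('scene',358.6,164.1,62))
print('dockplate',at('top',265,220.2,13))
print('base',at('top',443.6,218.4,10))
print('nose',at('top',452.8,213.3,74),at('scene',200.9,257.7,74))
from scipy.spatial.transform import Rotation as R
print(R.from_quat(monitor.get_obs()['eef_rot']).as_matrix())
print('cone foot',at('top',347,210,10),'lookalikes',at('top',215,210,50),at('top',282,270,50))
```

```text
knob [552.8 178.   62. ] [554.  178.6  62. ]
dockplate [553.3 180.5  13. ]
base [ 552.9 -206.8   10. ]
nose [ 554.7 -208.5   74. ] [ 552.4 -208.3   74. ]
[[ 1.   0.2 -0. ]
 [ 0.2 -1.   0. ]
 [ 0.  -0.  -1. ]]
cone foot [574.    2.5  10. ] lookalikes [571.2 279.9  50. ] [446.1 138.   50. ]
```

```bash
python3 -m inch '[{"angular":[0,0,0],"translation":[0.5,-0.3,0],"hand":-1},{"angular":[0,0,0],"translation":[1,-0.58,0],"hand":-1},{"angular":[0,0,0],"translation":[1,-0.58,0],"hand":-1},{"angular":[0,0,0],"translation":[1,-0.58,0],"hand":-1},{"angular":[0,0,0],"translation":[1,-0.58,0],"hand":-1},{"angular":[0,0,0],"translation":[1,-0.58,0],"hand":-1},{"angular":[0,0,0],"translation":[1,-0.58,0],"hand":-1},{"angular":[0,0,0],"translation":[1,-0.58,0],"hand":-1},{"angular":[0,0,0],"translation":[1,-0.58,0],"hand":-1},{"angular":[0,0,0],"translation":[1,-0.58,0],"hand":-1}]' 60
python3 -m inch '[{"angular":[0,0,0],"translation":[1,-0.58,0],"hand":-1},{"angular":[0,0,0],"translation":[1,-0.58,0],"hand":-1},{"angular":[0,0,0],"translation":[1,-0.58,0],"hand":-1},{"angular":[0,0,0],"translation":[0.6,-0.6,0],"hand":-1},{"angular":[0,0,0],"translation":[0.51,-0.96,0],"hand":-1},{"angular":[0,0,0],"translation":[0.51,-0.96,0],"hand":-1},{"angular":[0,0,0],"translation":[0.51,-0.96,0],"hand":-1},{"angular":[0,0,0],"translation":[0.51,-0.96,0],"hand":-1},{"angular":[0,0,0],"translation":[0.51,-0.96,0],"hand":-1},{"angular":[0,0,0],"translation":[0.51,-0.96,0],"hand":-1}]'
python3 -c "
from h import *
o=monitor.get_obs();print(o['tcp_pos'],o['eef_rot'],o['t'])"
```

```text
t: 0.93
tcp_pos: [358.8, -285.3, 231.1]
eef_rot: [0.994, 0.112, -0.0, -0.0]
wrist_force: [0.5, -0.3, -0.1]
opening: 1.003
grasp_force: 0.0
t: 1.77
tcp_pos: [498.5, -3.8, 231.0]
eef_rot: [0.994, 0.112, -0.0, -0.0]
wrist_force: [0.7, -0.5, 0.5]
opening: 0.999
grasp_force: 0.0
[498.50751324  -3.75735    230.97793325] [ 9.93690169e-01  1.12159343e-01 -3.57983679e-04 -3.89185552e-05] 1.7667
```

```bash
cat > rem.py <<'E'
import sys
from h import *
from scipy.spatial.transform import Rotation as R
o=monitor.get_obs(); t=np.array([float(a) for a in sys.argv[1:4]])
print('t',o['t'],'pos',o['tcp_pos'].round(2),'units',(R.from_quat(o['eef_rot']).as_matrix().T@(t-o['tcp_pos'])/30).round(3))
z=R.from_quat(o['eef_rot']).as_matrix()[:,2];print('toolz',z.round(4),'F',o['wrist_force'].round(2),'open',o['opening'],'g',o['grasp_force'])
E
python3 -m inch '[{"angular":[0,0,0],"translation":[0.52,-0.92,0.2],"hand":-1},{"angular":[0,0,0],"translation":[0.52,-0.92,0.4],"hand":-1},{"angular":[0,0,0],"translation":[0.52,-0.92,0.4],"hand":-1},{"angular":[0,0,0],"translation":[0.52,-0.92,0.4],"hand":-1},{"angular":[0,0,0],"translation":[0.4,-0.7,0.6],"hand":-1},{"angular":[0,0,0],"translation":[0,0,0.6],"hand":-1},{"angular":[0,0,0],"translation":[0,0,0.6],"hand":-1},{"angular":[0,0,0],"translation":[0,0,0],"hand":-1},{"angular":[0,0,0],"translation":[0,0,0],"hand":-1},{"angular":[0,0,0],"translation":[0,0,0],"hand":-1}]'
python3 rem.py 553.3 178.8 47
```

```text
t: 2.6
tcp_pos: [542.3, 139.1, 136.1]
eef_rot: [0.994, 0.112, 0.0, 0.0]
wrist_force: [0.0, -0.8, 0.3]
opening: 1.004
grasp_force: 0.0
t 2.6 pos [542.28 139.08 136.12] units [ 0.65  -1.21   2.971]
toolz [ 0.001  0.    -1.   ] F [ 0.04 -0.81  0.34] open 1.0036357969952518 g 0.0
```

```bash
python3 -m inch '[{"angular":[0,0,0],"translation":[0.35,-0.61,0],"hand":-1},{"angular":[0,0,0],"translation":[0.3,-0.6,0],"hand":-1},{"angular":[0,0,0],"translation":[0,0,0.6],"hand":-1},{"angular":[0,0,0],"translation":[0,0,0.6],"hand":-1},{"angular":[0,0,0],"translation":[0,0,0.6],"hand":-1},{"angular":[0,0,0],"translation":[0,0,0.6],"hand":-1},{"angular":[0,0,0],"translation":[0,0,0.5],"hand":-1},{"angular":[0,0,0],"translation":[0,0,0],"hand":-1},{"angular":[0,0,0],"translation":[0,0,0],"hand":-1},{"angular":[0,0,0],"translation":[0,0,0],"hand":-1}]'
python3 rem.py 553.3 178.8 47
python3 - <<'E'
from h import *
t=snap('top','pics/t1.png');s=snap('scene','pics/s1.png')
c=lambda i,x,y:cv2.resize(i[y:y+75,x:x+99,::-1],(792,600),interpolation=cv2.INTER_CUBIC)
cv2.imwrite('pics/m1.png',cv2.resize(np.hstack([c(t,220,180),c(s,310,120)]),(800,303)))
E
```

```text
t: 3.43
tcp_pos: [553.9, 179.0, 50.0]
eef_rot: [0.994, 0.112, 0.001, -0.0]
wrist_force: [0.3, -0.9, 0.3]
opening: 0.999
grasp_force: 0.0
t 3.4333 pos [553.9  178.96  50.02] units [-0.021  0.001  0.101]
toolz [ 2.8e-03  5.0e-04 -1.0e+00] F [ 0.27 -0.85  0.27] open 0.9990171693732113 g 0.0
```

View pics/m1.png

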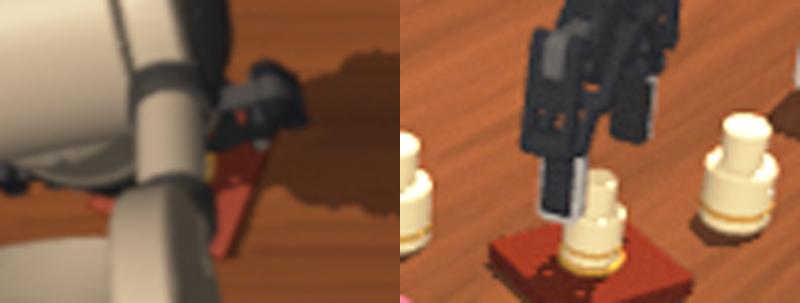

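The fingers straddle the knob (scene crop about (600,190)). I'll go down 3 mm more and close.

```bash
python3 -m inch '[{"angular":[0,0,0],"translation":[-0.02,0,0.1],"hand":-1},{"angular":[0,0,0],"translation":[0,0,0],"hand":1},{"angular":[0,0,0],"translation":[0,0,0],"hand":1},{"angular":[0,0,0],"translation":[0,0,0],"hand":1},{"angular":[0,0,0],"translation":[0,0,0],"hand":1},{"angular":[0,0,0],"translation":[0,0,0],"hand":1},{"angular":[0,0,0],"translation":[0,0,0],"hand":1},{"angular":[0,0,0],"translation":[0,0,0],"hand":1},{"angular":[0,0,0],"translation":[0,0,0],"hand":1},{"angular":[0,0,0],"translation":[0,0,0],"hand":1}]' 60
python3 rem.py 553.3 178.8 47
```

```text
t: 4.37
tcp_pos: [552.2, 179.0, 45.4]
eef_rot: [0.994, 0.112, 0.0, -0.0]
wrist_force: [-0.8, 1.0, 2.3]
opening: 0.206
grasp_force: 58.4
t 4.3667 pos [552.21 179.    45.42] units [ 0.034  0.015 -0.053]
toolz [ 3.e-04  1.e-04 -1.e+00] F [-0.81  1.02  2.29] open 0.20607449369221426 g 58.445207476615906
```

```bash
python3 -m inch '[{"angular":[0,0,0],"translation":[0,0,-0.1],"hand":1},{"angular":[0,0,0],"translation":[0,0,-0.1],"hand":1},{"angular":[0,0,0],"translation":[0,0,-0.1],"hand":1},{"angular":[0,0,0],"translation":[0,0,-0.1],"hand":1},{"angular":[0,0,0],"translation":[0,0,-0.2],"hand":1},{"angular":[0,0,0],"translation":[0,0,-0.3],"hand":1},{"angular":[0,0,0],"translation":[0,0,-0.5],"hand":1},{"angular":[0,0,0],"translation":[0,0,-0.7],"hand":1},{"angular":[0,0,0],"translation":[0,0,-0.7],"hand":1},{"angular":[0,0,0],"translation":[0,0,-0.7],"hand":1}]'
python3 rem.py 553.3 -208 170
python3 - <<'E'
from h import *
s=snap('scene','pics/s2.png');cv2.imwrite('pics/m2.png',cv2.resize(s[40:240,240:460,::-1],(660,600),interpolation=cv2.INTER_CUBIC))
E
```

```text
t: 5.2
tcp_pos: [552.2, 178.5, 152.2]
eef_rot: [0.994, 0.112, 0.0, 0.0]
wrist_force: [0.9, 0.1, -0.5]
opening: 0.204
grasp_force: 59.5
t 5.2 pos [552.22 178.46 152.23] units [-2.834 12.567 -0.586]
toolz [ 8.e-04 -5.e-04 -1.e+00] F [ 0.93  0.12 -0.46] open 0.20406155908589296 g 59.5142787694931
```

View pics/m2.png

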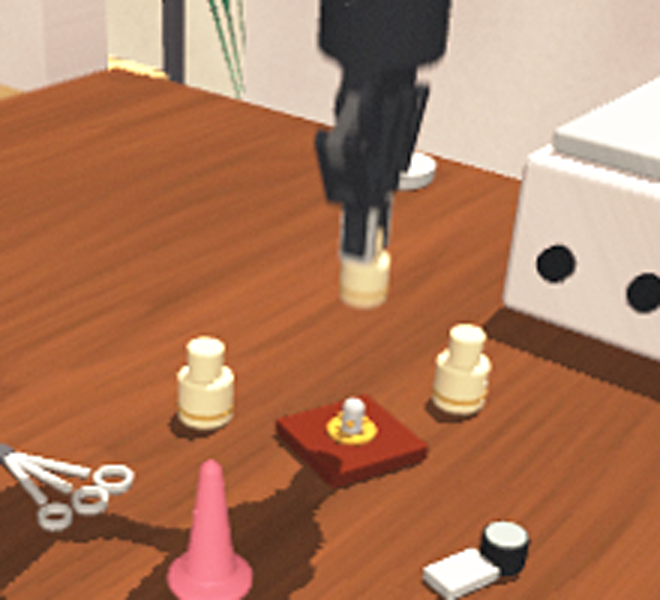

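Cap held (m2 at (365,280)); the stub is bare at (352,410). I'll carry it to the stand.

```bash
python3 -m inch '[{"angular":[0,0,0],"translation":[-0.1,0.45,-0.1],"hand":1},{"angular":[0,0,0],"translation":[-0.22,0.96,0],"hand":1},{"angular":[0,0,0],"translation":[-0.22,0.96,0],"hand":1},{"angular":[0,0,0],"translation":[-0.22,0.96,0],"hand":1},{"angular":[0,0,0],"translation":[-0.22,0.96,0],"hand":1},{"angular":[0,0,0],"translation":[-0.22,0.96,0],"hand":1},{"angular":[0,0,0],"translation":[-0.22,0.96,0],"hand":1},{"angular":[0,0,0],"translation":[-0.22,0.96,0],"hand":1},{"angular":[0,0,0],"translation":[-0.22,0.96,0],"hand":1},{"angular":[0,0,0],"translation":[-0.22,0.96,0],"hand":1}]'
python3 -m inch '[{"angular":[0,0,0],"translation":[-0.22,0.96,0],"hand":1},{"angular":[0,0,0],"translation":[-0.22,0.96,0],"hand":1},{"angular":[0,0,0],"translation":[-0.22,0.96,0],"hand":1},{"angular":[0,0,0],"translation":[-0.11,0.5,0],"hand":1},{"angular":[0,0,0],"translation":[0,0,0],"hand":1},{"angular":[0,0,0],"translation":[0,0,0],"hand":1},{"angular":[0,0,0],"translation":[0,0,0],"hand":1},{"angular":[0,0,0],"translation":[0,0,0],"hand":1},{"angular":[0,0,0],"translation":[0,0,0],"hand":1},{"angular":[0,0,0],"translation":[0,0,0],"hand":1}]'
python3 rem.py 553.3 -208 125
python3 - <<'E'
from h import *
print('stub',at('scene',357,175,32))
s=snap('scene','pics/s3.png');t=snap('top','pics/t3.png')
c=lambda i,x,y:cv2.resize(i[y:y+120,x:x+80,::-1],(400,600),interpolation=cv2.INTER_CUBIC)
cv2.imwrite('pics/m3.png',np.hstack([c(s,160,190),c(t,410,160)]))
E
```

```text
t: 6.08
tcp_pos: [551.1, -103.2, 153.2]
eef_rot: [0.994, 0.112, -0.0, 0.0]
wrist_force: [0.3, 0.3, -0.1]
opening: 0.207
grasp_force: 59.5
t: 6.92
tcp_pos: [552.3, -203.8, 153.4]
eef_rot: [0.994, 0.113, -0.0, 0.0]
wrist_force: [-0.3, -0.8, -1.5]
opening: 0.203
grasp_force: 59.5
t 6.9167 pos [ 552.32 -203.85  153.42] units [0.001 0.142 0.947]
toolz [ 0. -0. -1.] F [-0.3  -0.81 -1.53] open 0.2030341279263012 g 59.51454520225525
stub [549.69035719 182.85690945  32.        ]
```

View pics/m3.png

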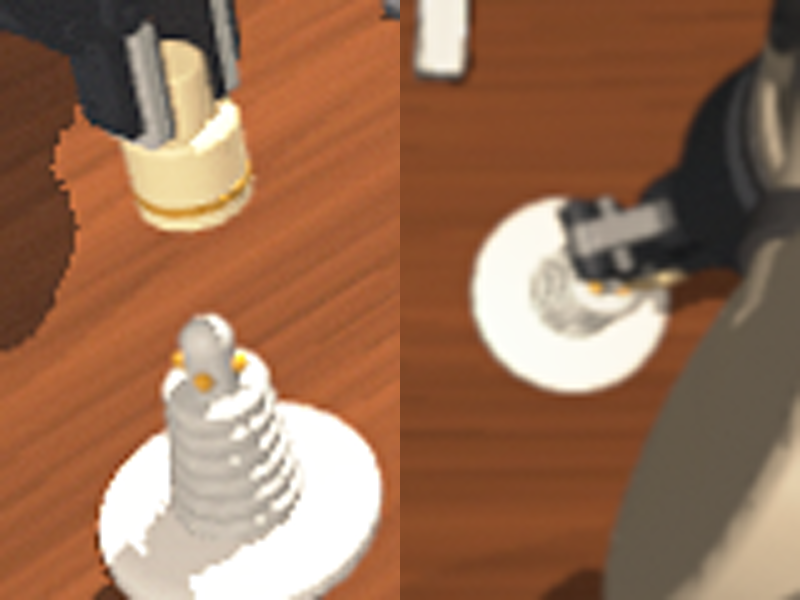

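Run:
```python
from h import *
def circ(c,r,z):
    a=np.linspace(0,2*np.pi,60);return [(c[0]+r*np.cos(x),c[1]+r*np.sin(x),z) for x in a]
def draw(n,f,x,y,w,h,s,items):
    i=cv2.resize(cv2.imread(f)[y:y+h,x:x+w],None,fx=s,fy=s,interpolation=cv2.INTER_CUBIC)
    for c,r,z,col in items:
        p=np.array([[(u-x+.5)*s,(v-y+.5)*s] for u,v in(proj(n,q) for q in circ(c,r,z))])
        cv2.polylines(i,[p.astype(np.int32)],True,col,1)
    return i
S=(553.3,-208.0);C=(552.3,-203.9);B=(255,0,0);G=(0,200,0);R=(0,0,255)
st=[(S,42,10,B),(S,15,58,R),(S,7.5,74,G)]
a=draw('scene','pics/s3.png',165,195,75,105,5.7,st+[(C,15.5,124,R),(C,15.5,152,G)])
b=draw('top','pics/t0.png',420,193,50,50,6,st)
D=(553.3,178.8)
d=draw('scene','pics/s2.png',330,160,50,48,6,[(D,17,16,R),(D,7.5,32,G)])
b=np.vstack([b,d]);H=max(len(a),len(b));P=lambda i:np.pad(i,((0,H-len(i)),(0,0),(0,0)))
cv2.imwrite('pics/m4.png',np.hstack([P(a),P(b)]))
```

```text
(no output)
```

View pics/m4.png

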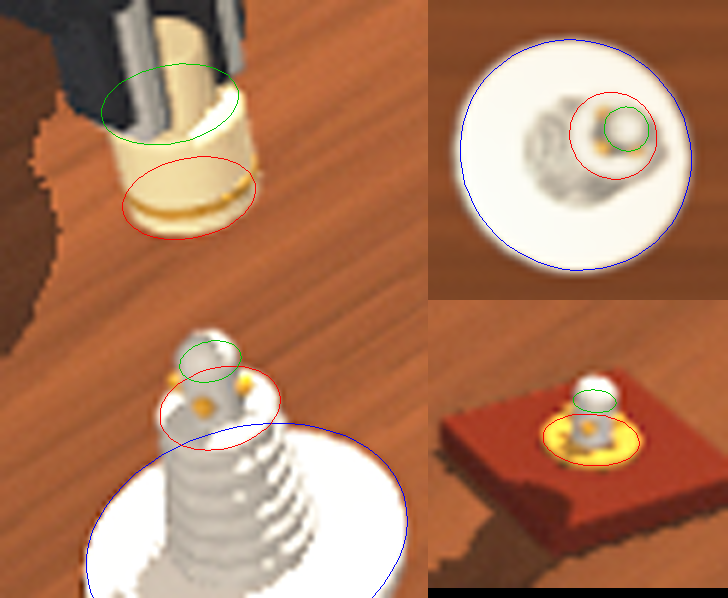

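The overlays agree: the stand is at about (553.3,-208), and the cap sits about 1 mm from the TCP in x, the same as at the dock. I'll correct for that and lower to just above the nose.

```bash
python3 -m inch '[{"angular":[0,0,0],"translation":[-0.03,0.13,0],"hand":1},{"angular":[0,0,0],"translation":[0,0,0.3],"hand":1},{"angular":[0,0,0],"translation":[0,0,0.4],"hand":1},{"angular":[0,0,0],"translation":[0,0,0.4],"hand":1},{"angular":[0,0,0],"translation":[0,0,0.2],"hand":1},{"angular":[0,0,0],"translation":[0,0,0],"hand":1},{"angular":[0,0,0],"translation":[0,0,0],"hand":1},{"angular":[0,0,0],"translation":[0,0,0],"hand":1},{"angular":[0,0,0],"translation":[0,0,0],"hand":1},{"angular":[0,0,0],"translation":[0,0,0],"hand":1}]' 80
python3 rem.py 552.2 -207.8 97.4
```

```text
t: 7.85
tcp_pos: [552.5, -209.1, 114.9]
eef_rot: [0.994, 0.112, 0.001, 0.0]
wrist_force: [-0.6, -1.0, 0.0]
opening: 0.197
grasp_force: 78.1
t 7.85 pos [ 552.5  -209.07  114.95] units [-0.001 -0.044  0.585]
toolz [ 1.1e-03 -7.0e-04 -1.0e+00] F [-0.59 -1.04  0.04] open 0.19655740939989427 g 78.09208989143372
```

Run:
```python
from h import *
p=[]
for i in range(8):
    s=optics.snapshot('scene'); p.append(monitor.get_obs()['tcp_pos'])
print(np.mean(p,0),np.std(p,0)); cv2.imwrite('pics/s5.png',s[:,:,::-1])
exec('''
def circ(c,r,z):
    a=np.linspace(0,2*np.pi,60);return [(c[0]+r*np.cos(x),c[1]+r*np.sin(x),z) for x in a]
''')
x,y,w,h,k=165,195,75,90,6.6
i=cv2.resize(s[y:y+h,x:x+w,::-1],None,fx=k,fy=k,interpolation=cv2.INTER_CUBIC)
S=(553.3,-208.0);z=np.mean(p,0)[2]-29.4
for r,zz,col in[(15,58,(0,0,255)),(15.5,z,(0,0,255)),(15.5,z+28,(0,200,0))]:
    q=np.array([[(u-x+.5)*k,(v-y+.5)*k] for u,v in(proj('scene',t) for t in circ(S,r,zz))])
    cv2.polylines(i,[q.astype(np.int32)],True,col,1)
cv2.imwrite('pics/m5.png',i)
```

```text
[ 552.27312151 -208.9421641   114.56058344] [0.08671975 0.04712887 0.177002  ]
```

View pics/m5.png

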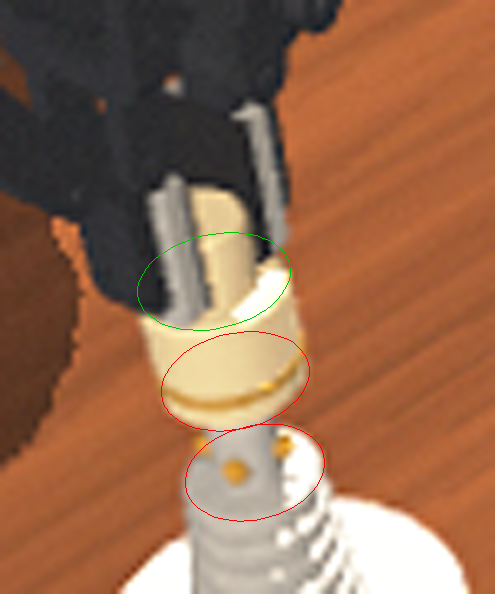

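Cap is aligned with the stud to within about 1 mm. I'll nudge it slightly in +y and descend gently.

```bash
python3 -m inch '[{"angular":[0,0,0],"translation":[0.005,-0.025,0],"hand":1},{"angular":[0,0,0],"translation":[0,0,0.05],"hand":1},{"angular":[0,0,0],"translation":[0,0,0.05],"hand":1},{"angular":[0,0,0],"translation":[0,0,0.05],"hand":1},{"angular":[0,0,0],"translation":[0,0,0.05],"hand":1},{"angular":[0,0,0],"translation":[0,0,0.05],"hand":1},{"angular":[0,0,0],"translation":[0,0,0.05],"hand":1},{"angular":[0,0,0],"translation":[0,0,0.05],"hand":1},{"angular":[0,0,0],"translation":[0,0,0],"hand":1},{"angular":[0,0,0],"translation":[0,0,0],"hand":1}]'
python3 rem.py 552.2 -207.8 97.4
```

```text
t: 9.08
tcp_pos: [552.1, -208.2, 103.7]
eef_rot: [0.994, 0.112, -0.0, 0.0]
wrist_force: [-0.8, -0.7, -0.8]
opening: 0.2
grasp_force: 78.2
t 9.0833 pos [ 552.1  -208.24  103.66] units [ 0.007 -0.014  0.209]
toolz [-2.e-04 -2.e-04 -1.e+00] F [-0.76 -0.69 -0.82] open 0.20026386523004946 g 78.24794411659241
```

```bash
python3 -m inch '[{"angular":[0,0,0],"translation":[0,0,0.04],"hand":1},{"angular":[0,0,0],"translation":[0,0,0.04],"hand":1},{"angular":[0,0,0],"translation":[0,0,0.04],"hand":1},{"angular":[0,0,0],"translation":[0,0,0.04],"hand":1},{"angular":[0,0,0],"translation":[0,0,0.04],"hand":1},{"angular":[0,0,0],"translation":[0,0,0.04],"hand":1},{"angular":[0,0,0],"translation":[0,0,0.04],"hand":1},{"angular":[0,0,0],"translation":[0,0,0],"hand":1},{"angular":[0,0,0],"translation":[0,0,0],"hand":1},{"angular":[0,0,0],"translation":[0,0,0],"hand":1}]' 100
python3 rem.py 552.2 -207.8 87.4
```

```text
t: 9.92
tcp_pos: [552.9, -209.0, 96.8]
eef_rot: [0.994, 0.112, 0.001, 0.001]
wrist_force: [-1.0, -2.3, 7.2]
opening: 0.192
grasp_force: 99.1
t 9.9167 pos [ 552.94 -208.98   96.8 ] units [-0.016 -0.045  0.313]
toolz [ 0.0025 -0.0021 -1.    ] F [-1.03 -2.33  7.18] open 0.1923751241618111 g 99.14047837257385
```

The rim is on the balls (7 N). I'll push through.

```bash
python3 -m inch '[{"angular":[0,0,0],"translation":[0,-0.02,0.05],"hand":1},{"angular":[0,0,0],"translation":[0,0,0.05],"hand":1},{"angular":[0,0,0],"translation":[0,0,0.05],"hand":1},{"angular":[0,0,0],"translation":[0,0,0.05],"hand":1},{"angular":[0,0,0],"translation":[0,0,0.05],"hand":1},{"angular":[0,0,0],"translation":[0,0,0.05],"hand":1},{"angular":[0,0,0],"translation":[0,0,0],"hand":1},{"angular":[0,0,0],"translation":[0,0,0],"hand":1},{"angular":[0,0,0],"translation":[0,0,0],"hand":1},{"angular":[0,0,0],"translation":[0,0,0],"hand":1}]'
python3 rem.py 552.2 -207.8 87.4
```

```text
t: 10.75
tcp_pos: [552.4, -208.0, 87.5]
eef_rot: [0.994, 0.112, 0.001, 0.001]
wrist_force: [-1.7, -3.5, 9.0]
opening: 0.19
grasp_force: 99.6
t 10.75 pos [ 552.37 -208.04   87.45] units [-0.004 -0.009  0.002]
toolz [ 0.0012 -0.0012 -1.    ] F [-1.73 -3.48  9.01] open 0.18981504828453913 g 99.64552044868469
```

```bash
python3 -m inch '[{"angular":[0,0,0],"translation":[0,-0.01,0.03],"hand":1},{"angular":[0,0,0],"translation":[0,0,0.03],"hand":1},{"angular":[0,0,0],"translation":[0,0,0],"hand":1},{"angular":[0,0,0],"translation":[0,0,0],"hand":1},{"angular":[0,0,0],"translation":[0,0,0],"hand":1},{"angular":[0,0,0],"translation":[0,0,0],"hand":1},{"angular":[0,0,0],"translation":[0,0,0],"hand":1},{"angular":[0,0,0],"translation":[0,0,0],"hand":1},{"angular":[0,0,0],"translation":[0,0,0],"hand":1},{"angular":[0,0,0],"translation":[0,0,0],"hand":1}]'
python3 rem.py 552.2 -207.8 87.4
python3 - <<'E'
from h import *
s=snap('scene','pics/s6.png')
cv2.imwrite('pics/m6.png',cv2.resize(s[215:315,155:255,::-1],(600,600),interpolation=cv2.INTER_CUBIC))
E
```

```text
t: 11.58
tcp_pos: [552.6, -208.0, 87.3]
eef_rot: [0.994, 0.112, 0.001, 0.001]
wrist_force: [-5.8, -1.9, 18.7]
opening: 0.189
grasp_force: 100.8
t 11.5833 pos [ 552.65 -207.97   87.31] units [-0.013 -0.009 -0.003]
toolz [ 0.0027 -0.0022 -1.    ] F [-5.76 -1.88 18.69] open 0.1886888483827062 g 100.8041524887085
```

View pics/m6.png

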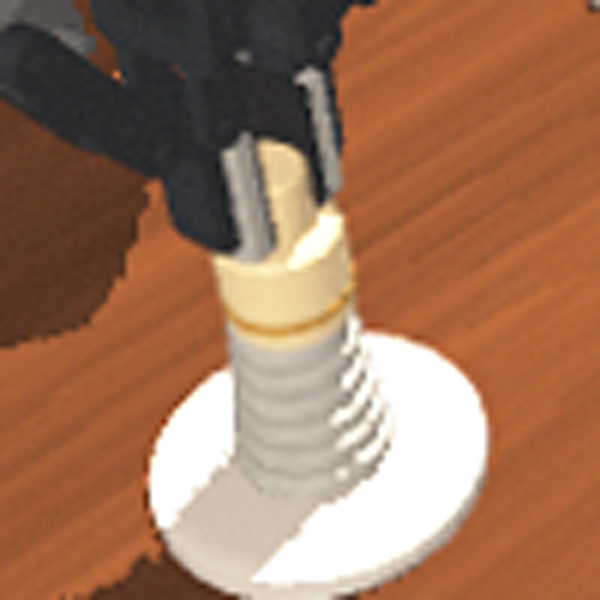

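The cap sits flush on the top ring (m6 about (290,340)). The stop is hard: the force rose to 19 N with no further travel. Handing in.

```bash
python3 -c "
from h import *
print(bot.job_done()); print(monitor.get_obs()['wrist_force'])"
```

```text
the job is handed in; nothing more can be done
None
the job is handed in; nothing more can be done
```

I pulled the cap off the dock, clicked it over the stand's stud and pressed it fully home on the top ring, then handed in at about 12 s still gripping it and pushing down with about 19 N; the hand-in returned no verdict.

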